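# Spread the washed grinding stones out to dry

## Task

The mill's grinding stones have been washed and tipped in a heap into the wire-bottomed drying tray. Spread them into one even layer over the whole tray so that they dry: every stone down on the mesh with a gap round it, and stones at both ends and in the middle, on the near side as well as on the far side, so that no sixth of the tray (three along by two across) is left bare. Treat them gently - do not throw or drop them or let any fall out of the tray - and leave everything else on the bench where it is.

Things in the scene. Friction and masses are not known exactly. Their poses are not given: they have to be found in the camera images.
- tray: the drying tray, fixed to the bench: a light wooden frame with a wire-mesh bottom. Inside it measures 200 mm along its x and 300 mm along its y; the frame is 18 mm thick and its rim 36 mm above the bench; the top of the mesh, flat and rigid, is 14 mm above the bench, so the walls stand 22 mm above the mesh. Origin on the bench under the tray's centre; x across the tray (away from the robot), y along its length, z up
- stone0_center (a point): one of the seven equal white ceramic grinding stones (the mill's grinding cylinders): a solid cylinder 38 mm in diameter and 38 mm long, about 155 g, standing or lying, hard, it slides and rolls a little when pushed. This point is its centre, its z the cylinder's axis; lying or standing on the mesh its centre is 33 mm above the bench
- stone1_center (a point): another grinding stone, the same as stone0; this point is its centre, z along its axis
- stone2_center (a point): another grinding stone, the same as stone0; this point is its centre, z along its axis
- stone3_center (a point): another grinding stone, the same as stone0; this point is its centre, z along its axis
- stone4_center (a point): another grinding stone, the same as stone0; this point is its centre, z along its axis
- stone5_center (a point): another grinding stone, the same as stone0; this point is its centre, z along its axis
- stone6_center (a point): another grinding stone, the same as stone0; this point is its centre, z along its axis
- jar_lid_center (a point): bystander, leave alone: the mill jar's lid, a porcelain disc 120 mm across and 18 mm thick with a knob on top (46 mm high in all), lying beside the tray's right (-y) end; this point is on its axis 10 mm above the bench
- scrub_brush_center (a point): bystander, leave alone: a wooden scrubbing brush, 140 x 48 x 42 mm, lying bristles down between the robot and the tray; this point is its centre, 20 mm above the bench
- scraper_center (a point): bystander, leave alone: a plaster scraper with a wooden handle and a 70 mm wide steel blade, 230 mm long and 25 mm high, lying flat beyond the tray's far side; this point is at the middle of its length, 12 mm above the bench
- jug_center (a point): bystander, leave alone: a clear plastic measuring jug, 122 mm across the rim, 185 mm high, with a handle, standing beyond the tray's left (+y) end; this point is on its axis, 90 mm above the bench
- cast_cup_center (a point): bystander, leave alone: a small white cast cup, 92 mm across the rim and 62 mm high, standing near the robot on the left (+y); this point is on its axis, half-way up
Mind the look-alikes: they are no part of the job. Leave any green look-alike of the part that bears stone5_center alone. What is shaped like the part that bears stone6_center but turquoise is not meant.

How it is judged:
By the outcome, as a careful person would: the job done as asked, in the order asked, and still so for the second after the job is handed in, with the robot touching nothing.
It also fails if it takes over 67 s, if anything falls off the work surface, if the arm or the gripper's body presses on something with over 40 N, if the wrist force passes 120 N, or if a joint passes its speed limit or range.

## Robot

A 6-joint arm with a two-finger parallel gripper is mounted at the origin on the work surface. World frame = base frame: x ahead of the robot, y to its left, z up, the work surface at z = 0. Lengths are in mm, angles in degrees, forces in N, time in s.
With the tool pointing down it reaches from about 350 to 850 mm from the base axis. Payload 8.1 kg.
Tool frame: the origin (TCP) lies midway between the tips of the shut fingers; the grasp point (between the pads) lies 19 mm behind it (hold_point_z is the distance from the TCP to the grasp point, in mm); z points along the fingers, y is the direction in which the jaws open and shut (so a half turn about z gives the same grasp; the last joint's range is limited). The gripper opens to 85 mm and grips with 20 to 120 N. Pads are 22 mm wide; open, the fingers measure 114 mm over their backs; the gripper's body (76 mm by 85 mm) begins 54 mm behind the grasp point. The pads swing forward as they close: fully open they stand 13 mm farther back than shut.
Start: joints at [-71.299, 7.471, 85.268, -0, 87.261, -4.893], TCP at [240.176, -549.837, 231.292] pointing down, gripper open.
Joint ranges: [-169.43, 169.43], [-51.17, 129.36], [1.28, 143.12], [-76.62, 256.62], [0, 156.53], [-152.29, 152.29]. Speed limits (degrees/s): [136.94, 136.94, 159.86, 180, 180, 180].

## Interface

Orientations are given as [roll, pitch, yaw] about the fixed x, y, z axes, in that order (R = Rz(yaw) Ry(pitch) Rx(roll)).
In Python, from bench import sense, snapshot, camera_params, hand_in, hold_point_z gives the robot as it stands.
- The arm moves only by the tool servo_tool, never from a script. Its argument "motion" is a list of rows, each a list of 7 numbers: the finger opening in mm, from 0 to 85.4, then the shift along the tool's x, y, z in mm, then the turn, a rotation vector about the tool's x, y, z in rad. A call has 1 to 10 rows; each row shifts and turns the pose as measured when the row begins, along the tool's axes as they then stand; what a row does not reach is not made up. A row lasts 1/10 s, in which the tool goes at most 50 mm and 8.59 degrees, less where a joint would pass 70% of its speed; a pose out of reach is approached as far as the arm can. A call with a gripper value outside its range is refused whole. The fingers move at their own pace and stop on an object; "force" is the grip in N (left out, the last holds). Time passes only in rows, so rows that do not move let the fingers close. It gives the time, the measured TCP pose, the force and the opening at its end, in the units of the state.
- sense(): the state, without advancing time (a new reading comes with each control period).
- snapshot(name): name is "scene" or "top" or "wrist"; returns the picture (384x512x3 uint8, blue, green, red); there is no depth.
- camera_params(name): a dict with "fx", "fy", "cx", "cy" (pixels), "R" (3x3) and "t" (3): a world point X has camera coordinates R X + t; the wrist camera has in their place "tool_from_camera" (4x4, takes a point from camera to tool coordinates, whose origin is the TCP and whose axes are the flange's). Camera axes: x right, y down, z forward; pixel columns grow to the right and rows downward; lengths in mm; the calibration is good to about 2 mm. A picture is of the moment at which its call begins: read the wrist's pose just before it. camera_params takes no time and is no camera call.
- hand_in(): hands the job in, once; it reports no verdict.
The state is a dict: "time": time; "joint_pos": joint angles; "qd": joint speeds; "joint_efforts": joint torques, N m; "tool_pos": TCP position; "tcp_rot": TCP orientation; "ft_force": force on the tool from outside, world axes, zero at the start; "wrist_torque": the same for the moment, N m; "finger_gap": finger opening in mm.
Only numpy, scipy, OpenCV 4.12 (cv2) and the standard library are available. Lean on these libraries where they do the work, as an engineer would, in place of code of your own. Each camera call takes 0.05 s, during which the arm holds its last target. There are 200 camera calls.

## Working session

There is one attempt and no reset: what is moved stays moved. The work goes in short steps, Python scripts to look and compute and a tool call to move; the robot and the scene stay as the last step left them, time stands still between calls to the robot, and variables do not carry over. Pictures are saved under pics/ and viewed, about 8 in all and at most 12, crops included, and the job is handed in when it is done.

Besides the shell and the picture viewer there is one more tool, called after "Request:" as name(argument=value, ...), one argument or row to a line, values as JSON. servo_tool: Moves the arm, as the interface text tells. Its arguments: {"type":"object","properties":{"motion":{"type":"array"},"force":{"type":"number"}},"required":["motion"]}

```bash
mkdir -p pics; ls
python3 - <<'E'
from bench import *
import cv2
print(sense(), hold_point_z)
for n in ("top","scene"):
    p=camera_params(n); print(n,p)
    cv2.imwrite(f"pics/{n}0.png",cv2.resize(snapshot(n),(800,600),interpolation=cv2.INTER_CUBIC))
print(camera_params("wrist"))
E
```

```text
pics
{'time': 0.0, 'joint_pos': array([-7.12988971e+01,  7.51543711e+00,  8.53300141e+01,  3.15040722e-03,
        8.72620073e+01, -4.89468467e+00]), 'qd': array([-0.01296244, -0.03976005,  0.01466954, -0.04935489,  0.00940237,
       -0.03526064]), 'joint_efforts': array([-1.70330532e-03, -5.69405758e+01, -5.00548339e+01, -5.14313961e-04,
        1.48545729e-02,  1.05794149e-05]), 'tool_pos': array([ 240.01326606, -549.29621006,  230.23396752]), 'tcp_rot': array([-1.79893202e+02, -1.23038856e-02,  2.35956226e+01]), 'ft_force': array([ 0.85764716, -0.15849755,  0.57243316]), 'wrist_torque': array([-0.00080947, -0.04571477,  0.01984631]), 'finger_gap': 85.87985394435995} 18.700000000000003
top {'fx': 383.38336568326645, 'fy': 383.38336568326645, 'cx': 256.0451054657482, 'cy': 188.89872171681952, 'R': array([[ 0.03034212, -0.99945697, -0.01284979],
       [-0.99548136, -0.02905915, -0.0904015 ],
       [ 0.089979  ,  0.0155347 , -0.9958225 ]]), 't': array([ 59.069957  , 527.18170923, 903.99286621])}
scene {'fx': 390.7204368819586, 'fy': 390.7204368819586, 'cx': 251.91692226513996, 'cy': 186.66564835017508, 'R': array([[ 0.77849988,  0.62763901,  0.00268337],
       [ 0.44344483, -0.54699668, -0.71003614],
       [-0.44417858,  0.55395298, -0.70416012]]), 't': array([-454.90490558, -171.46562176, 1259.16822708])}
{'fx': 339.88381816724734, 'fy': 339.88381816724734, 'cx': 253.8977064995809, 'cy': 191.07442295875876, 'tool_from_camera': array([[ 4.62889910e-04, -9.62036666e-01, -2.72919839e-01,
         6.97909174e+01],
       [ 9.99999790e-01,  3.21509793e-04,  5.62749869e-04,
         5.63087612e-01],
       [-4.53639608e-04, -2.72920042e-01,  9.62036613e-01,
        -1.43198103e+02],
       [ 0.00000000e+00,  0.00000000e+00,  0.00000000e+00,
         1.00000000e+00]])}
```

View pics/top0.png

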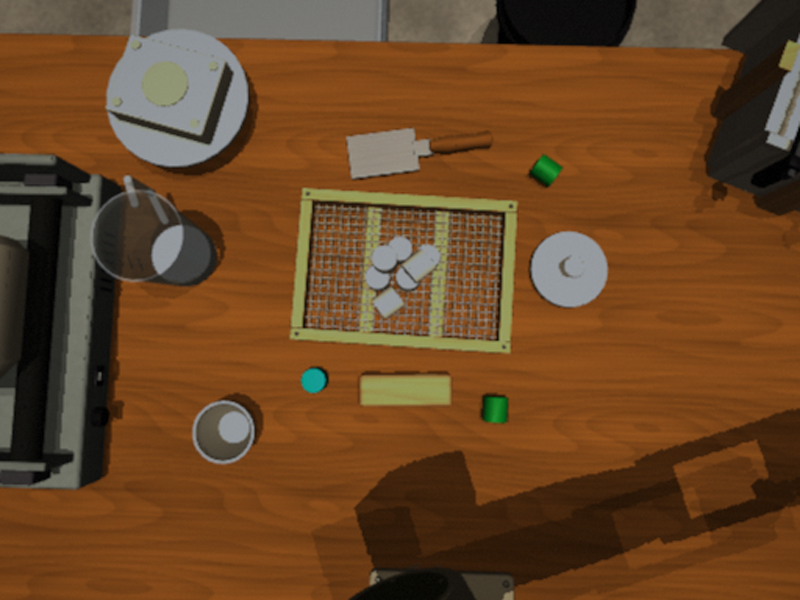

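View pics/scene0.png

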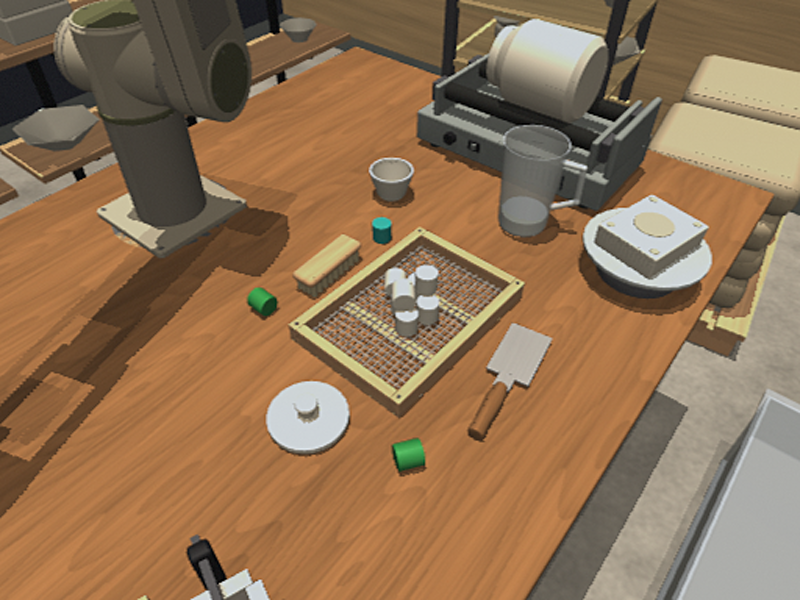

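The tray holds seven white stones in a heap around (400,270) of the top view. Three look-alikes are outside it: turquoise at (314,380), green at (546,170) and (495,409). The white spots in the cup (235,428) and on the lid knob (574,265) aren't stones. Next I'll work out the tray pose and crop the heap.

```bash
cat > h.py <<'E'
from bench import *
import numpy as np, cv2
from scipy.spatial.transform import Rotation as Ro
def cam(name, st=None):
    p=camera_params(name); K=np.array([[p['fx'],0,p['cx']],[0,p['fy'],p['cy']],[0,0,1]])
    if name=='wrist':
        T=np.eye(4); T[:3,:3]=Ro.from_euler('xyz',st['tcp_rot'],degrees=True).as_matrix(); T[:3,3]=st['tool_pos']
        M=np.linalg.inv(T@p['tool_from_camera']); return K,M[:3,:3],M[:3,3]
    return K,np.array(p['R']),np.array(p['t'])
def at(c,uv,z):
    K,R,t=c; o=-R.T@t; d=R.T@np.linalg.inv(K)@[uv[0],uv[1],1]; return o+d*(z-o[2])/d[2]
def proj(c,X):
    K,R,t=c; q=K@(R@np.asarray(X,float)+t); return q[:2]/q[2]
E
python3 - <<'E'
from h import *
c=cam('top'); s=512/800
P=[at(c,(u*s,v*s),36)[:2] for u,v in [(305,190),(517,202),(511,352),(291,340)]]
P=np.array(P); print(P.round(0), P.mean(0), [np.linalg.norm(P[i]-P[i-1]) for i in range(4)])
e=P[0]-P[1]; e2=P[3]-P[2]; print(np.degrees(np.arctan2(-e[0],e[1])),np.degrees(np.arctan2(-e2[0],e2[1])))
for n,uv in dict(A=(385,258),B=(400,248),C=(378,278),D=(422,264),E=(407,280),F=(388,302)).items(): print(n,at(c,np.array(uv)*s,50)[:2].round(0))
im=snapshot('top')[110:240,175:345]; cv2.imwrite('pics/t1.png',cv2.resize(im,(785,600),interpolation=cv2.INTER_CUBIC))
E
```

```text
[[ 684.  228.]
 [ 674. -102.]
 [ 443.  -96.]
 [ 451.  239.]] [562.94256811  67.07133717] [np.float64(233.75528876179567), np.float64(329.74029734324637), np.float64(231.51353494130024), np.float64(334.5125152037878)]
-1.755360115213899 -1.3762616216974721
A [579.  99.]
B [595.  77.]
C [548. 108.]
D [571.  43.]
E [546.  65.]
F [512.  92.]
```

View pics/t1.png

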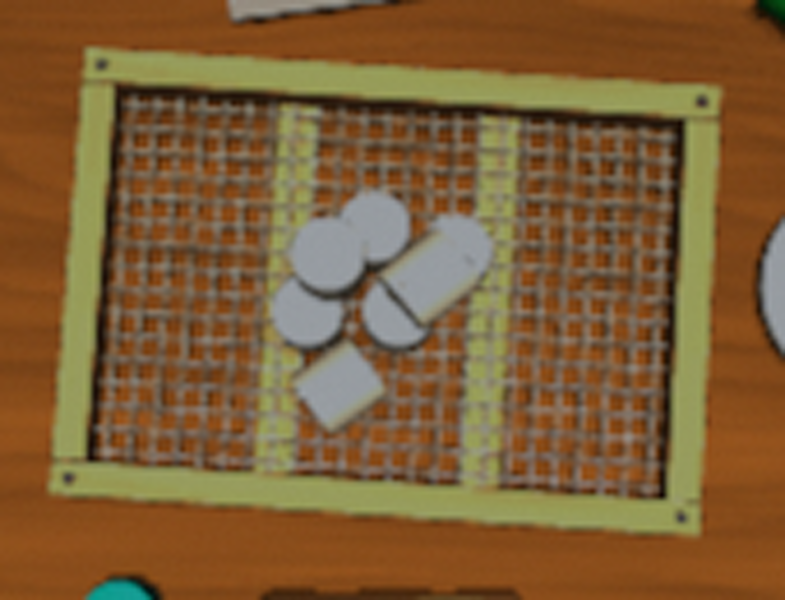

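The crop shows two upper stones. One stands at (327,255) on two others; one lies at (437,272) on two more, with its axis toward the upper right. One lies at (340,387), and three or four stand beneath. I'll move above the tray for a close wrist look.

```bash
cat >> h.py <<'E'
def rows(x,y,z,yaw,step=50,st=None):
    "print round-number rows from the measured pose to a tool-down pose"
    s=st or sense(); p=np.array(s['tool_pos']); R=Ro.from_euler('xyz',s['tcp_rot'],degrees=True)
    d=np.array([x,y,z])-p; Rt=Ro.from_euler('xyz',[180,0,yaw],degrees=True)
    rv=(R.inv()*Rt).as_rotvec(); n=int(max(np.ceil(np.linalg.norm(d)/step),np.ceil(np.linalg.norm(rv)/.149),1))
    for i in range(n):
        Ri=R*Ro.from_rotvec(rv*i/n); print(np.r_[Ri.inv().apply(d/n).round(1),(rv/n).round(3)].tolist())
E
python3 -c "
from h import *
rows(560,67,240,90)"
```

```text
[38.6, -31.2, -0.6, -0.0, -0.0, -0.083]
[41.0, -27.9, -0.6, -0.0, -0.0, -0.083]
[43.2, -24.4, -0.6, -0.0, -0.0, -0.083]
[45.1, -20.8, -0.6, -0.0, -0.0, -0.083]
[46.6, -17.0, -0.7, -0.0, -0.0, -0.083]
[47.9, -13.1, -0.7, -0.0, -0.0, -0.083]
[48.8, -9.1, -0.7, -0.0, -0.0, -0.083]
[49.4, -5.0, -0.7, -0.0, -0.0, -0.083]
[49.6, -0.9, -0.7, -0.0, -0.0, -0.083]
[49.5, 3.2, -0.7, -0.0, -0.0, -0.083]
[49.1, 7.3, -0.7, -0.0, -0.0, -0.083]
[48.3, 11.3, -0.7, -0.0, -0.0, -0.083]
[47.2, 15.3, -0.7, -0.0, -0.0, -0.083]
[45.8, 19.1, -0.7, -0.0, -0.0, -0.083]
```

Request:
servo_tool(
  motion=[
    [60,39,-31,-1,0,0,-0.083],
    [60,41,-28,-1,0,0,-0.083],
    [60,43,-24,-1,0,0,-0.083],
    [60,45,-21,-1,0,0,-0.083],
    [60,47,-17,-1,0,0,-0.083],
    [60,48,-13,-1,0,0,-0.083],
    [60,49,-9,-1,0,0,-0.083],
    [60,49,-5,-1,0,0,-0.083],
    [60,50,-1,-1,0,0,-0.083],
    [60,49,3,-1,0,0,-0.083],
  ],
  force=40,
)

```text
time: 1.15
tool_pos: [461.8, -103.4, 236.9]
tcp_rot: [-179.7, -0.2, 72.3]
ft_force: [0.8, -0.7, -0.7]
finger_gap: 59.9
```

```bash
python3 -c "
from h import *
print(sense()['tool_pos'],sense()['finger_gap']);rows(560,67,240,90)"
```

```text
[ 461.84689472 -103.43525125  236.93530585] 59.92059770387821
[48.0, 10.5, -0.6, -0.001, -0.001, -0.077]
[47.1, 14.1, -0.7, -0.001, -0.001, -0.077]
[45.9, 17.7, -0.7, -0.001, -0.001, -0.077]
[44.4, 21.2, -0.7, -0.001, -0.001, -0.077]
```

Request:
servo_tool(
  motion=[
    [60,48,10,-1,0,0,-0.077],
    [60,47,14,-1,0,0,-0.077],
    [60,46,18,-1,0,0,-0.077],
    [60,44,21,-1,0,0,-0.077],
    [60,0,0,0,0,0,0],
  ],
)

```text
time: 1.65
tool_pos: [559.4, 77.0, 240.4]
tcp_rot: [-179.8, -0.4, 91.2]
ft_force: [-1.2, -0.5, -0.2]
finger_gap: 60.2
```

```bash
python3 -c "
from h import *
s=sense(); print(s['tool_pos'],s['tcp_rot']); im=snapshot('wrist'); cv2.imwrite('pics/w1raw.png',im)
np.save('w1.npy',dict(s)); cv2.imwrite('pics/w1.png',cv2.resize(im,(800,600),interpolation=cv2.INTER_CUBIC))
c=cam('wrist',s)
for x,y in [(563,67)]: print(proj(c,(x,y,52))*800/512)"
```

```text
[559.40745832  77.04562135 240.41325976] [-179.81740787   -0.38894524   91.23870092]
[401.55653418 277.71613037]
```

View pics/w1.png

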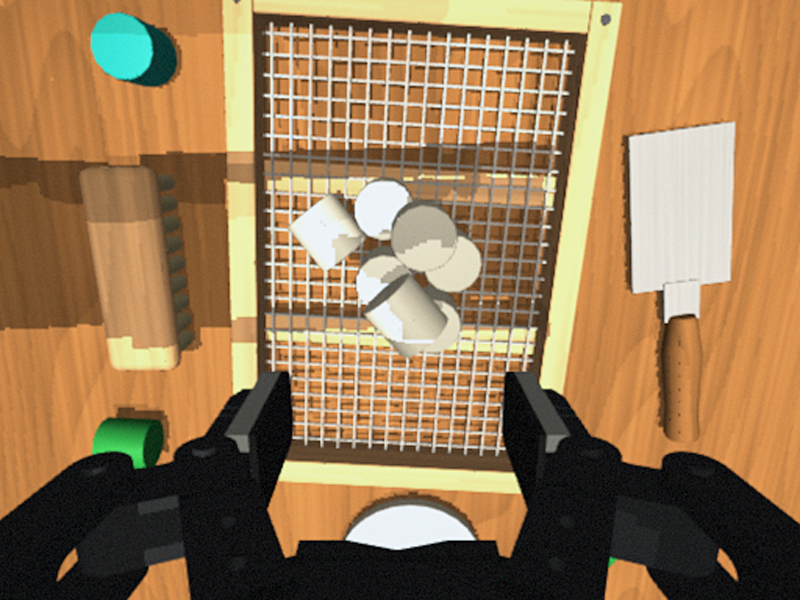

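The wrist view is clear. A stands on top at (424,234). G lies on top at (408,312), with its axis down and to the right. F lies at (326,232). C, B, E and D stand at (383,208), (453,263), (382,282) and (432,325).

```bash
python3 -c "
from h import *
s=np.load('w1.npy',allow_pickle=True).item(); c=cam('wrist',s); k=512/800
f=lambda u,v,z: at(c,(u*k,v*k),z)[:2].round(0)
print('tray',[f(*q,36) for q in [(254,13),(588,33),(522,475),(262,458)]])
for n,u,v,z in [('A',424,234,90),('B',453,263,52),('C',383,208,52),('D',432,325,52),('E',382,280,52),('F',323,226,52),('G',402,311,90)]: print(n,f(u,v,z))
print('Gends',f(384,295,85),f(427,340,85),'F ends',f(306,212,45),f(345,250,45))
"
```

```text
tray [array([472., 222.]), array([671., 216.]), array([657., -86.]), array([463., -76.])]
A [574. 101.]
B [596.  77.]
C [550. 111.]
D [584.  36.]
E [550.  65.]
F [513.  99.]
G [563.  56.]
Gends [553.  64.] [579.  37.] F ends [501. 107.] [526.  83.]
```

```bash
python3 -c "
from h import *
rows(566,51,110,44)"
```

```text
[-4.1, 1.2, 21.7, -0.001, -0.001, 0.137]
[-3.9, 1.8, 21.7, -0.001, -0.001, 0.137]
[-3.6, 2.3, 21.7, -0.001, -0.001, 0.137]
[-3.3, 2.7, 21.7, -0.001, -0.001, 0.137]
[-2.9, 3.1, 21.7, -0.001, -0.001, 0.137]
[-2.4, 3.5, 21.7, -0.001, -0.001, 0.137]
```

Request:
servo_tool(
  motion=[
    [60,-4,1,22,0,0,0.137],
    [60,-4,2,22,0,0,0.137],
    [60,-3.5,2.5,22,0,0,0.137],
    [60,-3,3,22,0,0,0.137],
    [60,-3,3,22,0,0,0.137],
    [60,-2.5,3.5,20,0,0,0.137],
    [60,0,0,0,0,0,0],
  ],
)

```text
time: 2.4
tool_pos: [563.6, 44.5, 105.9]
tcp_rot: [-179.7, 0.1, 41.7]
ft_force: [0.0, 0.0, -0.4]
finger_gap: 60.1
```

```bash
python3 -c "
from h import *
s=sense(); print(s['tool_pos'],s['tcp_rot']); im=snapshot('wrist')
cv2.imwrite('pics/w2.png',im); rows(566,51,55,44,16)"
```

```text
[563.59112437  44.52950161 105.88239514] [-1.79687557e+02  1.08311958e-01  4.17253101e+01]
[1.3, -0.9, 13.2, -0.001, 0.0, -0.009]
[1.3, -0.9, 13.2, -0.001, 0.0, -0.009]
[1.3, -0.9, 13.2, -0.001, 0.0, -0.009]
[1.3, -0.9, 13.2, -0.001, 0.0, -0.009]
```

View pics/w2.png

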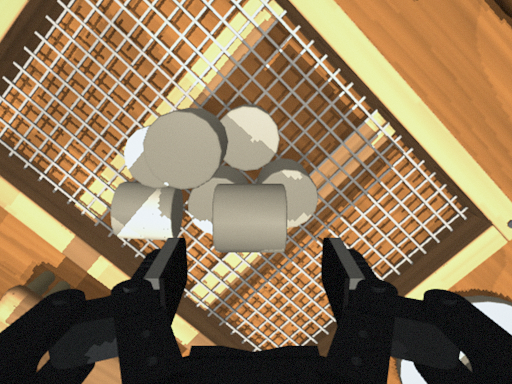

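Close view: G lies with its axis along the jaw direction, centred at (250,205), with nothing beside it at its own level.

```bash
python3 -c "
from h import *
s=sense(); c=cam('wrist',s)
print(at(c,(250,203),90),[proj(c,(566,51,z)) for z in (90,71)], proj(c,(566+19*.72,51+19*.69,71)), proj(c,(566-19*.72,51-19*.69,71)))"
```

```text
[576.92252675  57.51644385  90.        ] [array([245.20120768, 226.43741829]), array([246.16027643, 213.77979278])] [244.87945894 181.00873612] [247.37335301 244.81762715]
```

Request:
servo_tool(
  motion=[
    [60,1,-1,14,0,0,-0.009],
    [60,1,-1,14,0,0,-0.009],
    [60,1,0,13,0,0,-0.009],
    [60,0,0,7,0,0,0],
    [30,0,0,0,0,0,0],
    [30,0,0,0,0,0,0],
    [30,0,0,0,0,0,0],
    [30,0,0,0,0,0,0],
  ],
  force=40,
)

```text
time: 3.25
tool_pos: [567.8, 48.5, 60.1]
tcp_rot: [180.0, -0.2, 44.3]
ft_force: [0.6, 0.6, -1.6]
finger_gap: 37.3
```

```bash
python3 -c "
from h import *
s=sense(); print(s['tool_pos']); rows(612,-32,s['tool_pos'][2]+15,44,30)"
```

```text
[567.77980367  48.50872572  60.13099044]
[-6.1, 22.1, -3.8, 0.0, -0.001, 0.001]
[-6.1, 22.1, -3.8, 0.0, -0.001, 0.001]
[-6.1, 22.1, -3.8, 0.0, -0.001, 0.001]
[-6.1, 22.2, -3.8, 0.0, -0.001, 0.001]
```

Request:
servo_tool(
  motion=[
    [30,0,0,-12,0,0,0],
    [30,-6,21,-4,0,0,0],
    [30,-6,22,0,0,0,0],
    [30,-6,22,0,0,0,0],
    [30,-4,15,5,0,0,0],
    [30,0,0,15,0,0,0],
    [30,0,0,0,0,0,0],
  ],
)

```text
time: 3.95
tool_pos: [610.9, -25.8, 61.1]
tcp_rot: [179.8, -0.4, 44.4]
ft_force: [-0.6, -0.2, -2.2]
finger_gap: 37.8
```

```bash
python3 -c "
from h import *
s=sense(); rows(612,-32,23,44,14)"
```

```text
[-1.3, 1.7, 12.7, 0.001, -0.002, 0.002]
[-1.2, 1.7, 12.7, 0.001, -0.002, 0.002]
[-1.2, 1.7, 12.7, 0.001, -0.002, 0.002]
```

Request:
servo_tool(
  motion=[
    [30,-1,2,14,0,0,0],
    [30,-1,2,13,0,0,0],
    [30,-1,1,6,0,0,0],
    [30,0,0,2,0,0,0],
    [30,0,0,0,0,0,0],
  ],
)

```text
time: 4.45
tool_pos: [610.5, -29.2, 21.6]
tcp_rot: [180.0, -0.3, 44.5]
ft_force: [-1.7, -1.9, 8.3]
finger_gap: 37.5
```

Request:
servo_tool(
  motion=[
    [54,0,0,0,0,0,0],
    [54,0,0,0,0,0,0],
    [54,0,0,-20,0,0,0],
    [60,0,0,-40,0,0,0],
    [60,0,0,-40,0,0,0],
  ],
)

```text
time: 4.95
tool_pos: [605.3, -28.1, 117.2]
tcp_rot: [-179.4, 0.1, 44.5]
ft_force: [1.3, 0.7, 0.1]
finger_gap: 59.7
```

```bash
python3 -c "
from h import *
s=sense(); rows(574,101,112,44,40)"
```

```text
[17.1, -28.5, 1.5, -0.002, 0.001, 0.002]
[17.0, -28.5, 1.5, -0.002, 0.001, 0.002]
[16.9, -28.6, 1.4, -0.002, 0.001, 0.002]
[16.9, -28.6, 1.4, -0.002, 0.001, 0.002]
```

Request:
servo_tool(
  motion=[
    [60,17,-28,0,0,0,0],
    [60,17,-28,0,0,0,0],
    [60,17,-28,0,0,0,0],
    [60,12,-22,0,0,0,0],
    [60,0,0,0,0,0,0],
  ],
)

```text
time: 5.45
tool_pos: [582.0, 94.8, 130.0]
tcp_rot: [179.8, -0.7, 44.4]
ft_force: [0.7, 0.2, -0.1]
finger_gap: 60.0
```

```bash
python3 -c "
from h import *
s=sense(); im=snapshot('wrist');cv2.imwrite('pics/w3.png',im); c=cam('wrist',s); print(proj(c,(574,101,90)));rows(574,101,58,44,16)"
```

```text
[234.72339808 223.61938992]
[-0.3, -2.3, 14.4, 0.001, -0.002, 0.001]
[-0.3, -2.3, 14.4, 0.001, -0.002, 0.001]
[-0.3, -2.3, 14.4, 0.001, -0.002, 0.001]
[-0.2, -2.3, 14.4, 0.001, -0.002, 0.001]
[-0.2, -2.3, 14.4, 0.001, -0.002, 0.001]
```

View pics/w3.png

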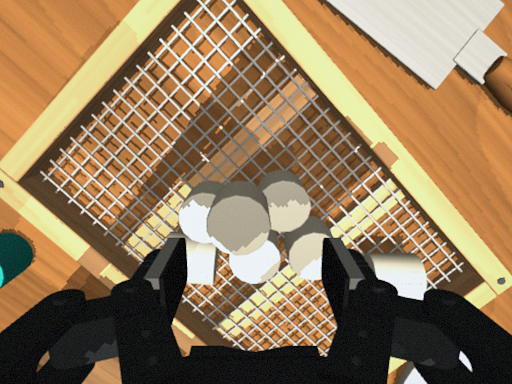

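A is centred at (239,217), a few mm from the estimate. G lies at its place at (400,275).

Request:
servo_tool(
  motion=[
    [60,1,-3,16,0,0,0],
    [60,1,-3,18,0,0,0],
    [60,1,-2,18,0,0,0],
    [60,0,-1,14,0,0,0],
    [60,0,0,4,0,0,0],
    [30,0,0,0,0,0,0],
    [30,0,0,0,0,0,0],
    [30,0,0,0,0,0,0],
    [30,0,0,-5,0,0,0],
    [30,0,0,-15,0,0,0],
  ],
)

```text
time: 6.5
tool_pos: [578.3, 97.7, 73.6]
tcp_rot: [179.8, -0.5, 44.1]
ft_force: [-1.2, -0.3, -1.8]
finger_gap: 36.9
```

```bash
python3 -c "
from h import *
s=sense(); rows(618,168,75,44,30)"
```

```text
[25.8, -7.6, -0.3, 0.001, -0.003, 0.0]
[25.8, -7.6, -0.4, 0.001, -0.003, 0.0]
[25.8, -7.7, -0.4, 0.001, -0.003, 0.0]
```

Request:
servo_tool(
  motion=[
    [30,25,-8,0,0,0,0],
    [30,25,-8,0,0,0,0],
    [30,22,-6,5,0,0,0],
    [30,0,0,14,0,0,0],
    [30,0,0,12,0,0,0],
    [30,0,0,8,0,0,0],
    [30,0,0,0,0,0,0],
  ],
)

```text
time: 7.2
tool_pos: [621.6, 164.7, 45.5]
tcp_rot: [179.3, -1.0, 44.0]
ft_force: [-0.1, -0.4, -2.1]
finger_gap: 37.5
```

```bash
python3 -c "
from h import *
s=sense(); rows(618,168,19,44,8)"
```

```text
[-0.2, -1.3, 6.6, 0.003, -0.005, 0.0]
[-0.2, -1.3, 6.6, 0.003, -0.005, 0.0]
[-0.1, -1.3, 6.6, 0.003, -0.005, 0.0]
[-0.1, -1.2, 6.6, 0.003, -0.005, 0.0]
```

Request:
servo_tool(
  motion=[
    [30,0,-1,9,0.003,-0.005,0],
    [30,0,-1,8,0.003,-0.005,0],
    [30,0,-1,5,0.003,-0.005,0],
    [30,0,0,3,0,-0.003,0],
    [30,0,0,0,0,0,0],
  ],
)

```text
time: 7.7
tool_pos: [618.8, 165.1, 18.0]
tcp_rot: [179.9, 0.2, 43.9]
ft_force: [-0.4, -0.1, -1.9]
finger_gap: 37.3
```

Request:
servo_tool(
  motion=[
    [30,0,0,1.5,0,0,0],
    [30,0,0,1,0,0,0],
  ],
)

```text
time: 7.9
tool_pos: [619.2, 165.2, 15.7]
tcp_rot: [179.9, 0.1, 43.9]
ft_force: [0.3, 0.7, -1.9]
finger_gap: 36.8
```

Request:
servo_tool(
  motion=[
    [30,0,0,1,0,0,0],
    [30,0,0,0.5,0,0,0],
  ],
)

```text
time: 8.1
tool_pos: [619.6, 165.3, 15.7]
tcp_rot: [179.9, 0.1, 43.9]
ft_force: [1.2, 0.2, -1.6]
finger_gap: 36.9
```

Request:
servo_tool(
  motion=[
    [30,0,0,2,0,0,0],
    [30,0,0,0,0,0,0],
  ],
)

```text
time: 8.3
tool_pos: [620.1, 165.4, 16.2]
tcp_rot: [179.8, 0.1, 43.9]
ft_force: [0.7, 1.1, -1.6]
finger_gap: 37.6
```

```bash
python3 -c "
from h import *
s=sense(); print(s['tool_pos'],s['joint_pos'],s['qd'],s['joint_efforts']); a=snapshot('scene')[130:270,170:350]; b=snapshot('wrist')
cv2.imwrite('pics/s4.png',np.hstack([cv2.resize(a,(384*180//140*384//384,384))[:, :494][:, :400],cv2.resize(b,(400,300))[:].copy() if 0 else cv2.copyMakeBorder(cv2.resize(b,(400,300)),0,84,0,0,cv2.BORDER_CONSTANT)]))"
```

```text
[620.10852387 165.42594394  16.19307752] [10.47244766 24.66524697 88.28745745 -0.21194442 67.00777981 56.6471266 ] [ 0.07377863 -0.66298551 -0.31252695 -0.02794854  0.54803469 -0.03714559] [ 1.30551669e-02 -6.75867891e+01 -4.52187431e+01 -3.99761670e-02
  2.64137154e-01  3.45747176e-03]
```

View pics/s4.png

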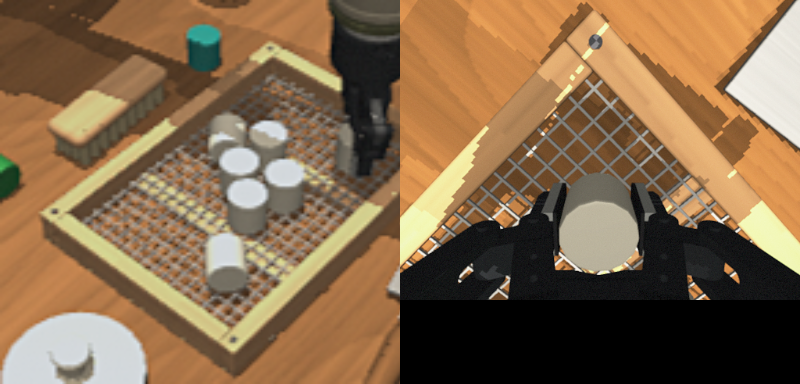

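The stone at the far-left target is upright in the jaws, just at the mesh. G lies clear at the right end, and the other five stones are down on the mesh.

Request:
servo_tool(
  motion=[
    [30,0,0,3,0,0,0],
    [30,0,0,0,0,0,0],
  ],
)

```text
time: 8.6
tool_pos: [620.9, 165.7, 15.9]
tcp_rot: [179.8, 0.0, 43.9]
ft_force: [-0.0, -0.0, -1.9]
finger_gap: 37.5
```

Request:
servo_tool(
  motion=[
    [30,-1,0,3,0,0,0],
    [30,-1,0,3,0,0,0],
  ],
)

```text
time: 8.8
tool_pos: [621.4, 165.5, 15.1]
tcp_rot: [179.7, -0.2, 43.9]
ft_force: [-16.9, -0.8, 31.6]
finger_gap: 37.1
```

Request:
servo_tool(
  motion=[
    [54,0,0,-0.5,0,0,0],
    [54,0,0,0,0,0,0],
    [54,0,0,-15,0,0,0],
    [60,0,0,-40,0,0,0],
    [60,-18,15,-40,0,0,0],
    [60,-35,25,-15,0,0,0],
    [60,-35,25,-5,0,0,0],
    [60,0,0,0,0,0,0],
  ],
)

```text
time: 9.6
tool_pos: [602.4, 55.2, 137.8]
tcp_rot: [179.5, -0.2, 44.1]
ft_force: [1.0, 0.6, -0.6]
finger_gap: 60.2
```

```bash
python3 -c "
from h import *
s=sense(); print(s['tool_pos']); im=snapshot('wrist'); np.save('w5.npy',dict(s)); cv2.imwrite('pics/w5.png',cv2.resize(im,(768,576),interpolation=cv2.INTER_CUBIC))"
```

```text
[602.43365231  55.20174557 137.84142243]
```

View pics/w5.png

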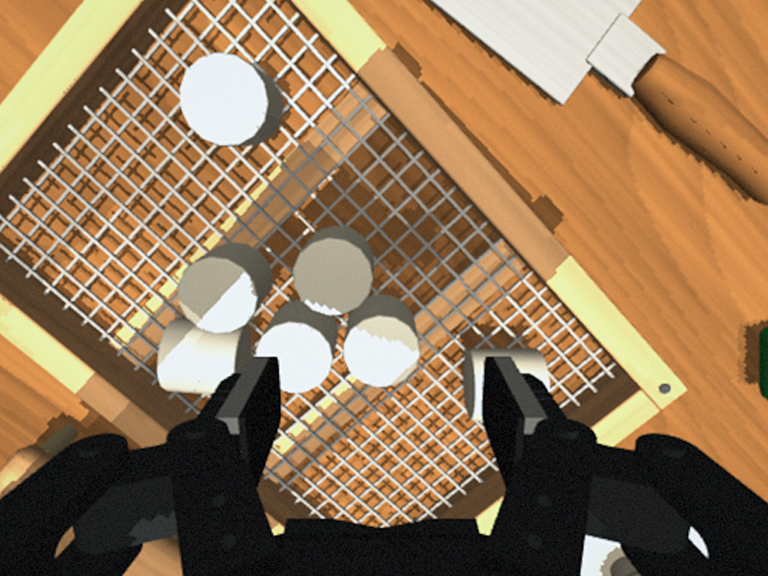

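A stands upright and alone at (223,98). C is at (216,293), B at (333,275), E at (292,356) and D at (381,346). F lies at (198,355) and G lies at about (505,385).

```bash
python3 -c "
from h import *
s=np.load('w5.npy',allow_pickle=True).item(); c=cam('wrist',s)
for n,u,v in [('A',223,98),('B',333,275),('C',216,293),('D',381,346),('E',292,356),('F',198,348)]:
  X=at(c,(u/1.5,v/1.5),52); d=X[:2]-[565,69]; print(n,X[:2].round(0),'tray',(d[0]-.03*d[1]).round(),(d[1]+.03*d[0]).round())
rows(587,34,75,44,35)"
```

```text
A [620. 163.] tray 52.0 96.0
B [596.  77.] tray 30.0 9.0
C [551. 111.] tray -15.0 41.0
D [586.  37.] tray 22.0 -32.0
E [552.  64.] tray -13.0 -5.0
F [524.  99.] tray -42.0 29.0
[-13.9, 2.6, 31.3, 0.004, -0.003, 0.001]
[-13.9, 2.8, 31.4, 0.004, -0.003, 0.001]
```

```bash
python3 -c "
from h import *
rows(586,37,80,109,50)"
```

```text
[-3.3, 0.3, 7.2, 0.001, -0.0, -0.141]
[-3.3, -0.2, 7.2, 0.001, -0.0, -0.141]
[-3.3, -0.6, 7.2, 0.001, -0.0, -0.141]
[-3.1, -1.1, 7.2, 0.001, -0.0, -0.141]
[-3.0, -1.5, 7.2, 0.001, -0.0, -0.141]
[-2.7, -1.9, 7.2, 0.001, -0.0, -0.141]
[-2.4, -2.2, 7.2, 0.001, -0.0, -0.141]
[-2.1, -2.5, 7.2, 0.001, -0.0, -0.141]
```

Request:
servo_tool(
  motion=[
    [50,-3,0,7,0,0,-0.141],
    [50,-3,0,7,0,0,-0.141],
    [50,-3,-0.5,7,0,0,-0.141],
    [50,-3,-1,7,0,0,-0.141],
    [50,-3,-1.5,7,0,0,-0.141],
    [50,-2.5,-2,7,0,0,-0.141],
    [50,-2.5,-2,7,0,0,-0.141],
    [50,-2,-2.5,5,0,0,-0.13],
    [50,0,0,0,0,0,0],
  ],
)

```text
time: 10.55
tool_pos: [586.9, 45.6, 81.9]
tcp_rot: [179.5, 0.0, 110.9]
ft_force: [0.7, 1.1, -0.2]
finger_gap: 50.2
```

```bash
python3 -c "
from h import *
rows(586,37,19,109,15)"
```

```text
[-1.5, -0.9, 12.6, 0.002, 0.0, 0.007]
[-1.5, -0.8, 12.6, 0.002, 0.0, 0.007]
[-1.6, -0.8, 12.6, 0.002, 0.0, 0.007]
[-1.6, -0.8, 12.6, 0.002, 0.0, 0.007]
[-1.6, -0.8, 12.6, 0.002, 0.0, 0.007]
```

Request:
servo_tool(
  motion=[
    [50,-4,-2,6,0.003,0,0.012],
    [50,-4,-2,6,0.003,0,0.012],
    [50,-1.5,-1,6,0.002,0,0.007],
    [50,0,0,0,0,0,0],
  ],
)

```text
time: 10.95
tool_pos: [585.8, 35.9, 62.6]
tcp_rot: [-180.0, -0.0, 108.5]
ft_force: [0.3, 0.2, -0.2]
finger_gap: 50.0
```

```bash
python3 -c "
from h import *
rows(586,37,19,109,14)"
```

```text
[0.3, 0.1, 10.9, -0.0, -0.0, -0.002]
[0.3, 0.1, 10.9, -0.0, -0.0, -0.002]
[0.3, 0.1, 10.9, -0.0, -0.0, -0.002]
[0.3, 0.1, 10.9, -0.0, -0.0, -0.002]
```

Request:
servo_tool(
  motion=[
    [50,0.5,0,12,0,0,0],
    [50,0.5,0,12,0,0,0],
    [50,0,0,11,0,0,0],
    [50,0,0,6,0,0,0],
    [30,0,0,0,0,0,0],
    [30,0,0,0,0,0,0],
    [30,0,0,0,0,0,0],
    [30,0,0,0,0,0,0],
  ],
)

```text
time: 11.75
tool_pos: [585.1, 36.9, 17.5]
tcp_rot: [-179.9, -0.1, 108.4]
ft_force: [0.4, 0.5, -1.6]
finger_gap: 36.8
```

```bash
python3 -c "
from h import *
s=sense(); s['tool_pos']=np.array(s['tool_pos'])+[0,0,50]; rows(512,-30,69,109,33,s)"
```

```text
[-10.1, -22.6, -0.3, -0.0, -0.0, -0.003]
[-10.1, -22.6, -0.4, -0.0, -0.0, -0.003]
[-10.0, -22.7, -0.4, -0.0, -0.0, -0.003]
[-9.9, -22.7, -0.4, -0.0, -0.0, -0.003]
```

Request:
servo_tool(
  motion=[
    [30,0,0,-8,0,0,0],
    [30,0,0,-8,0,0,0],
    [30,-10,-22,0,0,0,0],
    [30,-10,-23,0,0,0,0],
    [30,-10,-23,0,0,0,0],
    [30,-8,-18,0,0,0,0],
    [30,0,0,0,0,0,0],
  ],
)

```text
time: 12.45
tool_pos: [515.9, -27.8, 39.6]
tcp_rot: [179.8, 0.1, 108.5]
ft_force: [-0.2, 0.4, -1.5]
finger_gap: 37.0
```

```bash
python3 -c "
from h import *
rows(512,-30,18,109,8)"
```

```text
[-0.3, -1.5, 7.2, 0.001, 0.001, -0.003]
[-0.3, -1.5, 7.2, 0.001, 0.001, -0.003]
[-0.3, -1.5, 7.2, 0.001, 0.001, -0.003]
```

Request:
servo_tool(
  motion=[
    [30,0,-1,8,0,0,0],
    [30,0,-1,7,0,0,0],
    [30,0,-1,4,0,0,0],
    [30,0,0,3,0,0,0],
  ],
)

```text
time: 12.85
tool_pos: [515.5, -28.1, 18.0]
tcp_rot: [179.5, 0.2, 108.5]
ft_force: [0.1, 0.1, -1.5]
finger_gap: 37.2
```

Request:
servo_tool(
  motion=[
    [30,0,0,2,0,0,0],
    [50,0,0,0,0,0,0],
    [50,0,0,0,0,0,0],
    [50,0,0,-15,0,0,0],
    [50,0,0,-35,0,0,0],
    [50,0,0,-25,0,0,0],
  ],
)

```text
time: 13.45
tool_pos: [513.0, -26.6, 91.8]
tcp_rot: [-180.0, -0.0, 108.6]
ft_force: [0.1, 0.8, -0.2]
finger_gap: 50.2
```

```bash
python3 -c "
from h import *
rows(596,77,85,170,50)"
```

```text
[9.0, 14.0, 0.9, 0.0, -0.0, -0.134]
[7.0, 15.0, 0.9, 0.0, -0.0, -0.134]
[4.9, 15.8, 0.9, 0.0, -0.0, -0.134]
[2.8, 16.4, 0.9, 0.0, -0.0, -0.134]
[0.6, 16.6, 0.9, 0.0, -0.0, -0.134]
[-1.6, 16.5, 0.9, 0.0, -0.0, -0.134]
[-3.8, 16.1, 0.9, 0.0, -0.0, -0.134]
[-6.0, 15.5, 0.9, 0.0, -0.0, -0.134]
```

Request:
servo_tool(
  motion=[
    [50,9,14,0,0,0,-0.134],
    [50,7,15,0,0,0,-0.134],
    [50,5,16,1,0,0,-0.134],
    [50,3,16,1,0,0,-0.134],
    [50,0.5,16.5,1,0,0,-0.134],
    [50,-1.5,16.5,1,0,0,-0.134],
    [50,-4,16,1,0,0,-0.134],
    [50,-3,9,1,0,0,-0.11],
    [50,0,0,0,0,0,0],
  ],
)

```text
time: 14.35
tool_pos: [600.1, 76.8, 104.0]
tcp_rot: [179.8, 1.1, 171.1]
ft_force: [0.2, 0.2, -0.5]
finger_gap: 50.3
```

```bash
python3 -c "
from h import *
rows(596,77,19,170,15)"
```

```text
[0.9, -0.1, 14.1, 0.001, 0.003, 0.003]
[0.9, -0.1, 14.1, 0.001, 0.003, 0.003]
[0.9, -0.1, 14.2, 0.001, 0.003, 0.003]
[0.8, -0.1, 14.2, 0.001, 0.003, 0.003]
[0.8, -0.1, 14.2, 0.001, 0.003, 0.003]
[0.7, -0.1, 14.2, 0.001, 0.003, 0.003]
```

Request:
servo_tool(
  motion=[
    [50,2,0,14,0.002,0.006,0.006],
    [50,2,0,14,0.002,0.006,0.006],
    [50,1,0,14,0.001,0.003,0.003],
    [50,0,0,14,0.001,0.003,0.003],
    [50,0,0,14,0,0,0],
    [50,0,0,13,0,0,0],
    [50,0,0,3,0,0,0],
    [30,0,0,0,0,0,0],
    [30,0,0,0,0,0,0],
    [30,0,0,0,0,0,0],
  ],
)

```text
time: 15.35
tool_pos: [596.1, 76.9, 13.3]
tcp_rot: [-179.9, 0.1, 169.2]
ft_force: [-0.1, -0.3, -2.1]
finger_gap: 37.4
```

```bash
python3 -c "
from h import *
s=sense(); s['tool_pos']=np.array(s['tool_pos'])+[0,0,12]; print(s['tcp_rot']); rows(616,64,30,170,33,s)"
```

```text
[-1.79930778e+02  1.14196407e-01  1.69238595e+02]
[-21.9, -9.0, -4.6, -0.001, 0.002, -0.013]
```

Request:
servo_tool(
  motion=[
    [30,0,0,-6,0,0,0],
    [30,-6,-3,-4,0,0,0],
    [30,-8,-3,0,0,0,0],
    [30,-6,-3,0,0,0,0],
    [30,0,0,4,0,0,0],
    [30,0,0,0,0,0,0],
  ],
)

```text
time: 15.95
tool_pos: [615.0, 62.3, 18.3]
tcp_rot: [-179.9, 0.0, 169.2]
ft_force: [-0.7, 0.2, -1.4]
finger_gap: 37.2
```

Request:
servo_tool(
  motion=[
    [30,0,0,3,0,0,0],
    [30,0,0,3,0,0,0],
    [30,0,0,1,0,0,0],
  ],
)

```text
time: 16.25
tool_pos: [615.0, 62.2, 13.0]
tcp_rot: [-179.9, -0.0, 169.2]
ft_force: [-6.4, -1.0, 12.7]
finger_gap: 37.1
```

Request:
servo_tool(
  motion=[
    [50,0,0,-0.5,0,0,0],
    [50,0,0,0,0,0,0],
    [50,0,0,-15,0,0,0],
    [50,0,0,-35,0,0,0],
    [50,0,0,-20,0,0,0],
  ],
)

```text
time: 16.75
tool_pos: [611.7, 62.9, 82.7]
tcp_rot: [-179.8, -0.5, 169.2]
ft_force: [-0.1, -0.4, 0.7]
finger_gap: 50.1
```

```bash
python3 -c "
from h import *
print(sense()['tool_pos']);rows(552,64,85,120,50)"
```

```text
[611.65354688  62.92490069  82.74462371]
[9.8, -1.7, -0.3, -0.001, -0.001, 0.143]
[9.5, -3.1, -0.3, -0.001, -0.001, 0.143]
[8.9, -4.4, -0.3, -0.001, -0.001, 0.143]
[8.2, -5.6, -0.3, -0.001, -0.001, 0.143]
[7.3, -6.7, -0.3, -0.001, -0.001, 0.143]
[6.3, -7.7, -0.4, -0.001, -0.001, 0.143]
```

Request:
servo_tool(
  motion=[
    [50,10,-2,0,0,0,0.143],
    [50,9.5,-3,0,0,0,0.143],
    [50,9,-4,0,0,0,0.143],
    [50,8,-5.5,0,0,0,0.143],
    [50,7,-6.5,0,0,0,0.143],
    [50,4,-5,0,0,0,0.12],
    [50,0,0,0,0,0,0],
  ],
)

```text
time: 17.45
tool_pos: [560.0, 65.2, 96.6]
tcp_rot: [179.6, 0.3, 119.6]
ft_force: [0.5, -0.8, 0.4]
finger_gap: 50.1
```

```bash
python3 -c "
from h import *
s=sense();im=snapshot('wrist');c=cam('wrist',s);q=proj(c,(552,64,52));print(q);cv2.circle(im,tuple(int(v) for v in q),4,(0,0,255),1);cv2.imwrite('pics/w6.png',im);rows(552,64,19,120,15,s)"
```

```text
[239.56398973 211.02971492]
[0.5, -1.3, 12.9, 0.001, 0.001, -0.001]
[0.5, -1.3, 12.9, 0.001, 0.001, -0.001]
[0.5, -1.3, 12.9, 0.001, 0.001, -0.001]
[0.5, -1.3, 12.9, 0.001, 0.001, -0.001]
[0.5, -1.3, 12.9, 0.001, 0.001, -0.001]
[0.5, -1.3, 12.9, 0.001, 0.001, -0.001]
```

View pics/w6.png

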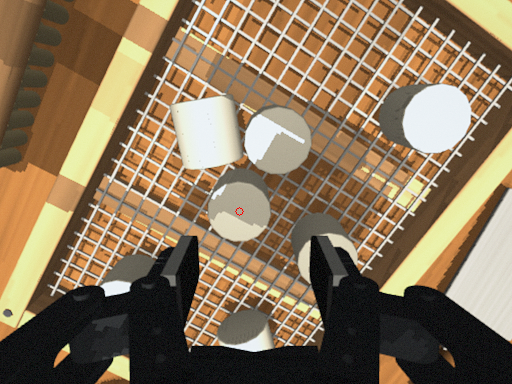

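The predicted point sits on E's top centre (239,211), and the jaws clear both C (278,140) and B (328,258).

Request:
servo_tool(
  motion=[
    [50,1,-3,13,0,0,0],
    [50,1,-3,13,0,0,0],
    [50,0.5,-1.5,13,0,0,0],
    [50,0,0,13,0,0,0],
    [50,0,0,13,0,0,0],
    [50,0,0,9,0,0,0],
    [50,0,0,2,0,0,0],
    [30,0,0,0,0,0,0],
    [30,0,0,0,0,0,0],
    [30,0,0,0,0,0,0],
  ],
)

```text
time: 18.5
tool_pos: [553.0, 63.1, 13.6]
tcp_rot: [179.7, 0.3, 120.4]
ft_force: [-0.3, 0.3, -1.4]
finger_gap: 37.4
```

```bash
python3 -c "
from h import *
s=sense(); s['tool_pos']=np.array(s['tool_pos'])+[0,0,12]; print(s['tcp_rot']); rows(516,43,30,120,15,s)"
```

```text
[179.73895292   0.28261954 120.37301612]
[0.4, -14.0, -1.5, 0.002, 0.002, 0.002]
[0.4, -14.0, -1.5, 0.002, 0.002, 0.002]
[0.4, -14.0, -1.5, 0.002, 0.002, 0.002]
```

Request:
servo_tool(
  motion=[
    [30,0,0,-6,0,0,0],
    [30,0,-12,-4,0,0,0],
    [30,0,-14,0,0,0,0],
    [30,0,-12,0,0,0,0],
    [30,0,0,4,0,0,0],
    [30,0,0,3,0,0,0],
    [30,0,0,3,0,0,0],
    [30,0,0,2,0,0,0],
  ],
)

```text
time: 19.3
tool_pos: [521.6, 43.8, 14.0]
tcp_rot: [179.5, 0.4, 120.4]
ft_force: [-0.4, 0.7, -1.4]
finger_gap: 36.8
```

Request:
servo_tool(
  motion=[
    [30,0,0,3,0,0,0],
    [50,0,0,0,0,0,0],
    [50,0,0,0,0,0,0],
    [50,0,0,-15,0,0,0],
    [50,0,0,-35,0,0,0],
    [50,0,0,-20,0,0,0],
  ],
)

```text
time: 19.9
tool_pos: [519.9, 44.6, 83.6]
tcp_rot: [179.8, 0.2, 120.4]
ft_force: [1.3, 1.0, 1.0]
finger_gap: 50.0
```

```bash
python3 -c "
from h import *
rows(520,96,100,44,50)"
```

```text
[4.9, 2.9, -1.8, 0.001, 0.0, 0.148]
[5.3, 2.1, -1.8, 0.001, 0.0, 0.148]
[5.6, 1.3, -1.8, 0.001, 0.0, 0.148]
[5.7, 0.5, -1.8, 0.001, 0.0, 0.148]
[5.7, -0.3, -1.8, 0.001, 0.0, 0.148]
[5.6, -1.2, -1.8, 0.001, 0.0, 0.148]
[5.4, -2.0, -1.8, 0.001, 0.0, 0.148]
[5.0, -2.8, -1.8, 0.001, 0.0, 0.148]
[4.5, -3.5, -1.8, 0.001, 0.0, 0.148]
```

Request:
servo_tool(
  motion=[
    [56,5,3,-2,0,0,0.148],
    [56,5,2,-2,0,0,0.148],
    [56,5.5,1,-2,0,0,0.148],
    [56,5.5,0.5,-2,0,0,0.148],
    [56,5.5,0,-2,0,0,0.148],
    [56,5.5,-1,-2,0,0,0.148],
    [56,5,-2,-1,0,0,0.148],
    [56,5,-2,0,0,0,0.148],
    [56,3,-2,0,0,0,0.12],
    [56,0,0,0,0,0,0],
  ],
)

```text
time: 20.9
tool_pos: [528.1, 94.9, 113.1]
tcp_rot: [179.1, -0.9, 44.2]
ft_force: [-0.4, -0.2, 1.1]
finger_gap: 56.2
```

```bash
python3 -c "
from h import *
s=sense();im=snapshot('wrist');c=cam('wrist',s);print(s['tool_pos'],s['tcp_rot'],proj(c,(520,96,52)));cv2.imwrite('pics/w7.png',im);rows(520,96,19,44,15,s)"
```

```text
[528.12103477  94.86611326 113.10532193] [179.08857451  -0.86877244  44.23490888] [240.86960572 217.56635507]
[-0.9, -1.1, 13.4, 0.002, -0.002, 0.001]
[-0.9, -1.1, 13.4, 0.002, -0.002, 0.001]
[-0.9, -1.1, 13.4, 0.002, -0.002, 0.001]
[-0.8, -1.0, 13.4, 0.002, -0.002, 0.001]
[-0.8, -1.0, 13.4, 0.002, -0.002, 0.001]
[-0.8, -1.0, 13.4, 0.002, -0.002, 0.001]
[-0.8, -1.0, 13.4, 0.002, -0.002, 0.001]
```

View pics/w7.png

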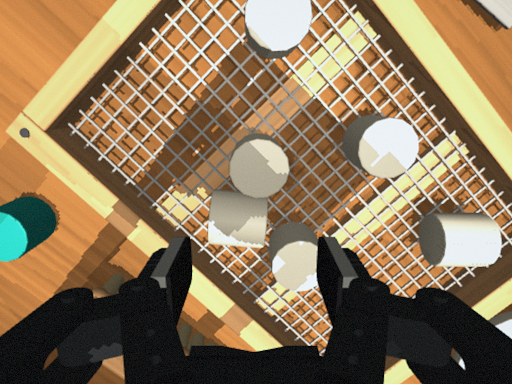

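F lies at about (238,218) with its axis within a few degrees of the jaw direction. E (295,262) and C (260,165) leave room for the fingers.

Request:
servo_tool(
  motion=[
    [54,-2,-3,14,0.005,-0.005,0],
    [54,-2,-3,14,0.005,-0.005,0],
    [54,-1,-1.5,14,0.003,-0.003,0],
    [54,0,0,14,0,0,0],
    [54,0,0,10,0,0,0],
  ],
)

```text
time: 21.45
tool_pos: [519.4, 96.0, 42.5]
tcp_rot: [179.8, -0.1, 45.0]
ft_force: [-0.6, 0.4, 0.5]
finger_gap: 53.9
```

```bash
python3 -c "
from h import *
rows(520,96,19,44,15)"
```

```text
[0.2, 0.2, 11.7, 0.001, -0.001, 0.008]
[0.2, 0.2, 11.7, 0.001, -0.001, 0.008]
```

Request:
servo_tool(
  motion=[
    [54,0,0,11,0,0,0],
    [54,0,0,7,0,0,0],
    [54,0,0,2,0,0,0],
    [30,0,0,0,0,0,0],
    [30,0,0,0,0,0,0],
    [30,0,0,0,0,0,0],
    [30,0,0,0,0,0,0],
  ],
)

```text
time: 22.15
tool_pos: [518.2, 95.7, 18.5]
tcp_rot: [180.0, 0.1, 45.0]
ft_force: [0.8, -0.1, -1.7]
finger_gap: 38.6
```

```bash
python3 -c "
from h import *
s=sense(); s['tool_pos']=np.array(s['tool_pos'])+[0,0,15]; rows(518,168,33,44,18,s)"
```

```text
[10.2, -10.2, 0.1, 0.0, 0.0, 0.003]
[10.2, -10.3, 0.1, 0.0, 0.0, 0.003]
[10.1, -10.3, 0.1, 0.0, 0.0, 0.003]
[10.1, -10.4, 0.1, 0.0, 0.0, 0.003]
[10.1, -10.4, 0.1, 0.0, 0.0, 0.003]
```

Request:
servo_tool(
  motion=[
    [30,0,0,-15,0,0,0],
    [30,0,0,-20,0,0,0],
    [30,0,0,-18,0,0,0],
    [30,10,-10,0,0,0,0],
    [30,10,-10,0,0,0,0],
    [30,10,-10,0,0,0,0],
    [30,10,-10,0,0,0,0],
    [30,6,-7,0,0,0,0],
    [30,0,0,5,0,0,0],
  ],
)

```text
time: 23.05
tool_pos: [517.5, 168.5, 71.6]
tcp_rot: [179.9, -0.1, 45.1]
ft_force: [0.6, 0.3, -1.2]
finger_gap: 38.3
```

```bash
python3 -c "
from h import *
rows(518,168,19,44,13)"
```

```text
[0.0, 0.1, 10.5, 0.0, -0.0, 0.004]
[0.0, 0.1, 10.5, 0.0, -0.0, 0.004]
[0.0, 0.1, 10.5, 0.0, -0.0, 0.004]
[0.0, 0.1, 10.5, 0.0, -0.0, 0.004]
[0.0, 0.1, 10.5, 0.0, -0.0, 0.004]
```

Request:
servo_tool(
  motion=[
    [30,0,0,12,0,0,0],
    [30,0,0,13,0,0,0],
    [30,0,0,13,0,0,0],
    [30,0,0,8,0,0,0],
    [30,0,0,4,0,0,0],
    [30,0,0,3,0,0,0],
    [30,0,0,2,0,0,0],
  ],
)

```text
time: 23.75
tool_pos: [517.2, 168.4, 15.4]
tcp_rot: [-179.9, 0.1, 45.0]
ft_force: [-14.2, -2.3, 24.1]
finger_gap: 37.3
```

Contact. I'll release, rise and back off, then look.

Request:
servo_tool(
  motion=[
    [50,0,0,-1,0,0,0],
    [50,0,0,0,0,0,0],
    [50,0,0,-10,0,0,0],
    [50,0,0,-30,0,0,0],
    [50,0,0,-40,0,0,0],
    [60,-38,-4,-25,0,0,0],
    [60,-42,-4,-25,0,0,0],
    [60,-30,-2,-20,0,0,0],
    [60,0,0,0,0,0,0],
  ],
)

```text
time: 24.65
tool_pos: [430.5, 94.1, 173.8]
tcp_rot: [-180.0, 0.1, 44.9]
ft_force: [0.7, 0.5, 0.5]
finger_gap: 60.2
```

```bash
python3 -c "
from h import *
s=sense();print(s['tool_pos'],s['tcp_rot']);np.save('w8.npy',dict(s));im=snapshot('wrist');t=snapshot('top')[100:250,130:390]
cv2.imwrite('pics/w8.png',np.vstack([cv2.resize(im,(480,360)),cv2.resize(t,(480,240)) if 0 else cv2.resize(t[:, 20:220],(480,240*150*200//(150*200)))]))"
```

```text
[430.49684555  94.07422456 173.79046131] [-1.79960042e+02  1.21288172e-01  4.48999473e+01]
```

View pics/w8.png

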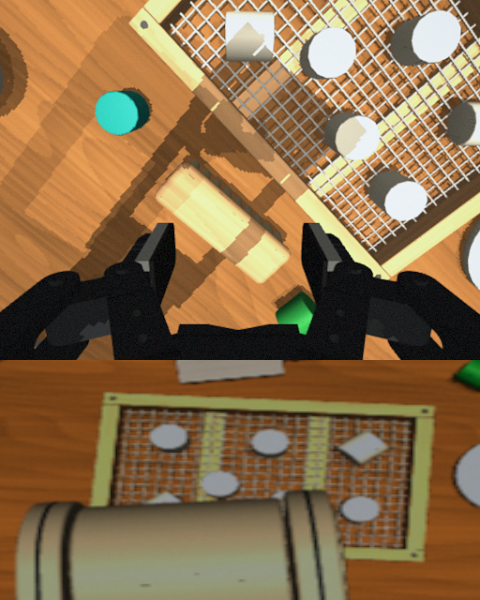

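All seven stones are down and well spread. The wrist view shows F (250,38), C (328,52), B (437,37), E (355,135) and D (405,200). The top view shows A (168,437), B (268,440) and G (365,447).

```bash
python3 -c "
from h import *
s=np.load('w8.npy',allow_pickle=True).item(); c=cam('wrist',s); t=cam('top'); P={}
for n,u,v in [('F',250,35),('C',328,52),('B',437,37),('E',358,138),('D',405,200)]: P[n]=at(c,(u/.9375,v/.9375),52)[:2]
for n,u,v in [('A',168,437),('G',365,447)]: P[n]=at(t,(150+u/2.4,100+(v-360)/1.6),52)[:2]
for n in P: d=P[n]-[565,69]; print(n,(d[0]-.03*d[1]).round(),(d[1]+.03*d[0]).round(), 'nearest',min(np.linalg.norm(P[n]-P[m]) for m in P if m!=n).round())
print(hand_in())"
```

```text
F -53.0 93.0 nearest 62.0
C -18.0 43.0 nearest 62.0
B 50.0 -6.0 nearest 83.0
E -41.0 -27.0 nearest 72.0
D -45.0 -99.0 nearest 72.0
A 50.0 95.0 nearest 85.0
G 46.0 -100.0 nearest 91.0
the job is handed in; nothing more can be done
None
```

I spread the heap into one layer and handed the job in at about 25 s of the 67 s allowed. I moved six of the seven stones one at a time, lowering each until it was on or just at the mesh before letting go; the seventh stayed where it stood.

- **Coverage:** the last pictures show all seven stones down on the mesh. Each sixth of the tray has a stone, and the near middle one has two.
- **Gaps:** the closest two stones are about 62 mm apart centre to centre, so the smallest gap is roughly 15–20 mm.
- **Gentleness:** contact forces as I set the stones down peaked at about 32 N at the wrist. Stones D (near right) and E (near middle) showed no contact reading just before I let go. They were released within about 1 mm of the height at which I had gripped them.
- **Bystanders:** I never went for the green and turquoise look-alikes or the other bench items, and no knock showed. The arm hid part of the tray and some of the bench in the final top view, so I checked the near stones with the wrist camera and did not re-measure every bystander.

No check failed.

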